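# Close the last clamp of a pressure canner

## Robot

A 7-joint arm with a two-finger parallel gripper is mounted at the origin on the work surface. World frame = base frame: x ahead of the robot, y to its left, z up, the work surface at z = 0. Lengths are in m, angles in rad, forces in N, time in s.
With the tool pointing down it reaches from about 0.35 to 0.9 m from the base axis. Payload 8.1 kg.
Tool frame: the origin (TCP) lies midway between the tips of the shut fingers; the grasp point (between the pads) lies arm.tcp_to_grasp behind it (arm.tcp_to_grasp is the distance from the TCP to the grasp point, in m); z points along the fingers, y is the line along which they close (so a half turn about z gives the same grasp; the last joint's range is limited). The gripper opens to 92 mm and grips with 3 to 60 N. Pads are 19 mm wide; open, the fingers measure 130 mm over their backs; the gripper's body (75 mm by 190 mm) begins 47 mm behind the grasp point.
Start: joints at [1.156, 0.434, 0.025, 1.573, -0.012, 1.134, -0.075], TCP at [0.192, -0.595, 0.227] pointing down, gripper open.
Joint ranges: [-2.62, 2.62], [-0.44, 2.09], [-1.27, 1.32], [0.08, 2.57], [-1.32, 4.46], [0.12, 2], [-2.74, 2.74]. Speed limits (rad/s): [2.22, 2.22, 3.01, 3.01, 3.14, 3.14, 3.14].

## Interface

Orientations are given as a rotation vector (axis times angle).
In Python, from cell import observe, get_image, arm gives the robot as it stands. The module is installed in compiled form; this text tells all that it offers.
- The arm moves only by the tool drive_tool, never from a script. Its argument "steps" is a list of rows, each a list of 5 numbers: the closure, from 0 (fully open) to 1 (shut), then the shift along the world's x, y, z in mm, then the turn about the world's z in rad. In form: [[hand, x, y, z, roll], ...]. A call has 1 to 20 rows; each row shifts and turns the commanded pose from where the row before left it; what a row does not reach is not made up. A row lasts 1/12 s, in which the tool goes at most 41.7 mm and 7.16 degrees, less where a joint would pass 70% of its speed; a pose out of reach is approached as far as the arm can. A call with a gripper value outside its range is refused whole. The fingers move at their own pace and stop on an object; "grip_force" is the grip in N (left out, the last holds). Time passes only in rows, so rows that do not move let the fingers close. It gives the time, the measured TCP pose, the force, the opening and the grip force at its end, in the units of the state.
- observe(): the state, without advancing time (a new reading comes with each control period).
- get_image(name): name is "scene" or "top"; returns a dict with "image" (480x640x3 uint8, red, green, blue), "vfov" (degrees; the focal length in pixels is half the picture's height over the tangent of half this angle, whatever the lens; pixels are square), "cx", "cy" (the principal point, pixels), "xyz" and "attitude" of the camera in the world. Camera axes: x right, y down, z forward; pixel columns grow to the right and rows downward; lengths in m; the calibration is good to about 2 mm. A picture is of the moment at which its call begins. There is no depth.
- arm.sign_off(): hands the job in; it is judged then, once.
The state is a dict: "clock": time; "joints": joint angles; "dq": joint speeds; "joint_efforts": joint torques, N m; "position": TCP position; "ee_rot": TCP orientation; "force": force on the tool from outside, world axes, zero at the start; "ft_torque": the same for the moment, N m; "width": opening from 0.0 (shut) to 1.0 (fully open); "gripper_force": force on a finger pad.
Only numpy, scipy, OpenCV 4.12 (cv2) and the standard library are available. Lean on these libraries where they do the work, as an engineer would, in place of code of your own. Each camera call takes 0.05 s, during which the arm holds its last target. There are 200 camera calls.

## Task

The lid is on the pressure canner and three of its four clamps are already tight; the fourth still leans outward. Swing it upright, home into its notch in the lid, turn its wing nut clockwise (seen from above) until it just touches the lid, then tighten it one quarter turn more, no further, and let go. Leave the jars and the other things on the table where they are.

Things in the scene. Friction and masses are not known exactly. Their poses are not given: they have to be found in the camera images.
- canner: Cast aluminium pressure canner on a round board, fixed. Origin under its middle, z up; the open clamp is on its +x side, three tight ones of the same make at 90, 180, 270 degrees. Body 242 mm across, lid flange 260 mm with top at 180 mm, low dome to 203 mm, handle, gauge and weight near the middle up to 252 mm. Side handles at 45 and 225 degrees reach 163 mm out at height 120 mm.
- lid_notch (a point): Where the open clamp belongs: centre of the slotted seat on the lid's ear, on its top face, 187 mm above the table, 144 mm from the canner's middle. x points straight outward (level), z up. The ear is 38 mm wide (y) and reaches 9 mm outward; 5 mm inward of the point it drops by 3 mm, past 26 mm to 180 mm. Below it a forked lug reaches 12 mm outward, up to 146 mm above the table.
- clamp_pivot (a point): Pivot of the open clamp, 52 mm straight below lid_notch (135 mm above the table). Its axis is level, along the notch's y. These axes lean with the clamp: z along the bolt towards the wing nut.
- clamp (a joint): Lean of the open clamp, rad: 0 = upright, bolt home in the notch (a stop, it goes no farther inward); positive = leaning straight outward from the canner, up to 1.1. At the start 0.45 to 0.75. The pivot is stiff: it stays where it is left; pushing it upright takes 3 to 12 N at the wing nut; a finger that does not rise with the nut's arc rubs and needs more.
- wing_nut_grip (a point): Centre of the open clamp's wing nut bar, on the bolt's axis, about 77 mm from the pivot; when upright and touching, 25 mm above lid_notch. Black plastic bar 60 mm long (own x), 17 mm thick (y), 28 mm high (z, 14 mm either side of this point; a 1 to 2 mm steel cap on top). Below it a round neck 21 mm across and a steel flange 24 mm across, whose underside is 25 mm under this point.
- wing_nut (a joint): Turn of the open clamp's wing nut, rad: positive = clockwise from above = tightening; 0 = its flange just touches the lid's seat (clamp upright). It starts clear of it, at -2.6 to -1.7, and comes down 0.8 mm per rad (5 mm a turn). It runs freely (0.05 N m) until it touches; then the moment jumps to about 0.15 and grows to about 0.25 N m a quarter turn on. It stays where it is left.
- jam_jar: To be left alone: small jar of dark jam with a brass-coloured lid, 76 mm across, 88 mm high, standing close beside the canner. Origin at the centre of its underside.
- lids: To be left alone: stack of three brass-coloured jar lids, 70 mm across, 27 mm high, lying close beside the canner. Origin at the centre of its underside.
- jam_jar_tall: To be left alone: lidded jar of orange jam, 72 mm across, 115 mm high, right of the canner. Origin at the centre of its underside.
- clip_jar: To be left alone: closed clip-top glass jar, 100 mm across, 126 mm high, left of the canner. Origin at the centre of its underside.
- funnel: To be left alone: steel jam funnel, 124 mm across, 70 mm high, standing on its spout at the left of the table. Origin at the centre of its underside.
- timer: To be left alone: round white kitchen timer, 70 mm across, 46 mm high, at the right of the table. Origin at the centre of its underside.

How it is judged:
By the outcome, as a careful person would: the job done as asked, in the order asked, and still so for the second after the job is handed in, with the robot touching nothing.
It also fails if it takes over 66 s, if anything falls off the work surface, if the arm or the gripper's body presses on something with over 40 N, if the wrist force passes 120 N, or if a joint passes its speed limit or range.

## Working session

There is one attempt and no reset: what is moved stays moved. The work goes in short steps, Python scripts to look and compute and a tool call to move; the robot and the scene stay as the last step left them, time stands still between calls to the robot, and variables do not carry over. Pictures are saved under pics/ and viewed, at most 10 in all, crops included, and the job is handed in when it is done.

Besides the shell and the picture viewer there is one more tool, called after ">>>" as name(argument=value, ...), one argument or row to a line, values as JSON. drive_tool: Moves the arm, as the interface text tells. Its arguments: {"type":"object","properties":{"steps":{"type":"array"},"grip_force":{"type":"number"}},"required":["steps"]}

```bash
mkdir -p pics; cat > h.py <<'E'
import numpy as np, cv2
from scipy.spatial.transform import Rotation as R
from cell import observe,get_image,arm
def cam(n):
    c=get_image(n); return c
def Rm(c):
    a=np.array(c["attitude"],float)
    return a if a.shape==(3,3) else R.from_rotvec(a).as_matrix()
def f(c): return 240/np.tan(np.radians(c["vfov"])/2)
def ray(c,u,v):
    d=Rm(c)@np.array([(u-c["cx"])/f(c),(v-c["cy"])/f(c),1]); return np.array(c["xyz"]),d/np.linalg.norm(d)
def onz(c,u,v,z):
    o,d=ray(c,u,v); return o+d*(z-o[2])/d[2]
def proj(c,p):
    q=Rm(c).T@(np.array(p)-np.array(c["xyz"])); return np.array([c["cx"]+f(c)*q[0]/q[2],c["cy"]+f(c)*q[1]/q[2]])
def tri(c1,p1,c2,p2):
    o1,d1=ray(c1,*p1);o2,d2=ray(c2,*p2)
    t=np.linalg.lstsq(np.c_[d1,-d2],o2-o1,rcond=None)[0]
    a=o1+d1*t[0];b=o2+d2*t[1]; return (a+b)/2,np.linalg.norm(a-b)
def save(c,n): cv2.imwrite("pics/"+n,cv2.cvtColor(c["image"],cv2.COLOR_RGB2BGR))
E
python3 - <<'E'
from h import *
for n in("scene","top"):
    c=cam(n); save(c,n+"0.png"); print({k:v for k,v in c.items() if k!="image"})
print(observe(), arm.tcp_to_grasp)
E
```

```text
{'vfov': 47.97210165597734, 'cx': 320.7654143898798, 'cy': 239.85739843444458, 'xyz': array([ 1.26158695, -0.47774326,  1.46459903]), 'attitude': array([-2.27204575, -1.27221898,  0.37067305])}
{'vfov': 56.44435795835085, 'cx': 316.75275623813354, 'cy': 238.1845365367736, 'xyz': array([ 0.35681967, -0.00516038,  1.24372474]), 'attitude': array([-2.16642884,  2.12960572, -0.17058624])}
{'clock': 0.1, 'joints': array([ 1.15640391,  0.43515657,  0.02492352,  1.57401795, -0.01161611,
        1.13395609, -0.075105  ]), 'dq': array([-0.00020732, -0.00245008,  0.00085534, -0.00307791, -0.00074198,
       -0.00225913,  0.000355  ]), 'joint_efforts': array([ 4.98145499e-03, -6.69121671e+01,  9.88948233e-01, -3.15143180e+01,
       -6.04247488e-02,  3.75637191e-02,  2.93638675e-05]), 'position': array([ 0.19157209, -0.59444021,  0.22601623]), 'ee_rot': array([-3.10215980e+00, -4.87514154e-01,  4.81432505e-04]), 'force': array([-0.20939323,  0.19788977,  0.93732217]), 'ft_torque': array([ 0.01810029,  0.00510963, -0.00352252]), 'gripper_force': 0.0, 'width': 0.9984910548708142} 0.0188
```

View pics/scene0.png

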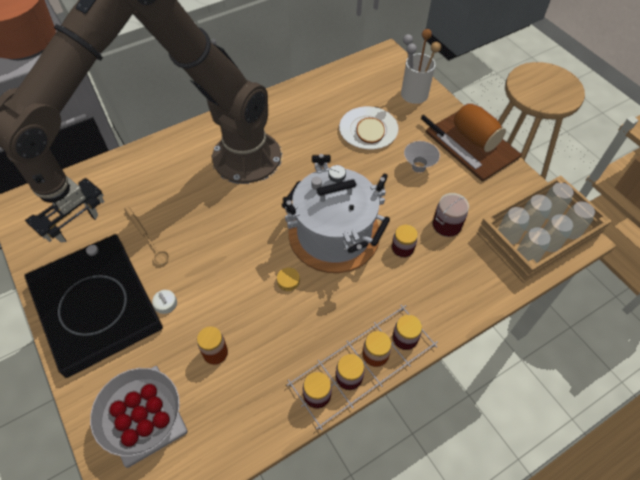

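View pics/top0.png

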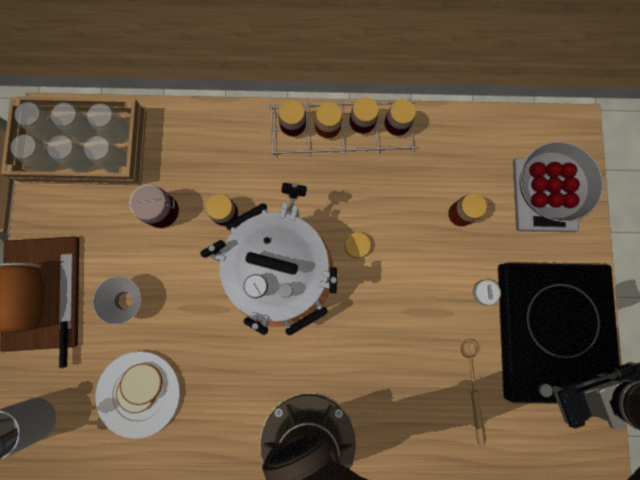

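The scene view shows the open clamp near (380,231). The top view shows it at (293,190), leaning away from the robot, with the tight clamps at (213,250), (333,280) and (256,325). I'll enlarge both.

```bash
python3 - <<'E'
import cv2,numpy as np
a=cv2.imread("pics/top0.png")[170:345,195:355]; b=cv2.imread("pics/scene0.png")[150:275,275:400]
a=cv2.resize(a,None,fx=3.2,fy=3.2,interpolation=cv2.INTER_CUBIC)[:, :]
b=cv2.resize(b,None,fx=2.2,fy=2.2,interpolation=cv2.INTER_CUBIC)
o=np.zeros((560,800,3),np.uint8);o[:a.shape[0],:a.shape[1]]=a;o[:b.shape[0],520:520+b.shape[1]]=b[:,:280];cv2.imwrite("pics/crop0.png",o)
from h import *
for n in("top","scene"):
    c=cam(n);im=c["image"].astype(int)
    m=(im.max(2)<60).astype(np.uint8)
    k,l,s,ce=cv2.connectedComponentsWithStats(m)
    for i in range(1,k):
        x,y,w,h,A=s[i]
        r=(195<x<355 and 170<y<345) if n=="top" else (275<x<400 and 150<y<275)
        if A>15 and r: print(n,x,y,w,h,A,ce[i].round(1))
E
```

```text
top 282 183 24 16 255 [293.5 190.2]
top 216 203 51 27 440 [241.2 215.9]
top 264 238 6 5 26 [266.5 240. ]
top 201 240 25 17 181 [213.4 248.9]
top 246 252 52 22 560 [271.6 262.8]
top 329 267 8 26 151 [332.7 279.9]
top 286 307 42 28 374 [306.5 320.2]
top 244 317 24 17 160 [256.  325.2]
scene 313 156 17 10 113 [320.9 159.6]
scene 317 177 39 19 317 [335.4 186.5]
scene 377 181 8 10 50 [380.  185.6]
scene 283 188 12 26 124 [288.9 203.6]
scene 371 218 18 28 155 [379.6 231.3]
scene 360 241 8 7 38 [363.7 243.7]
scene 392 243 22 14 155 [401.5 250.9]
scene 348 244 10 9 55 [352.3 248.8]
```

View pics/crop0.png

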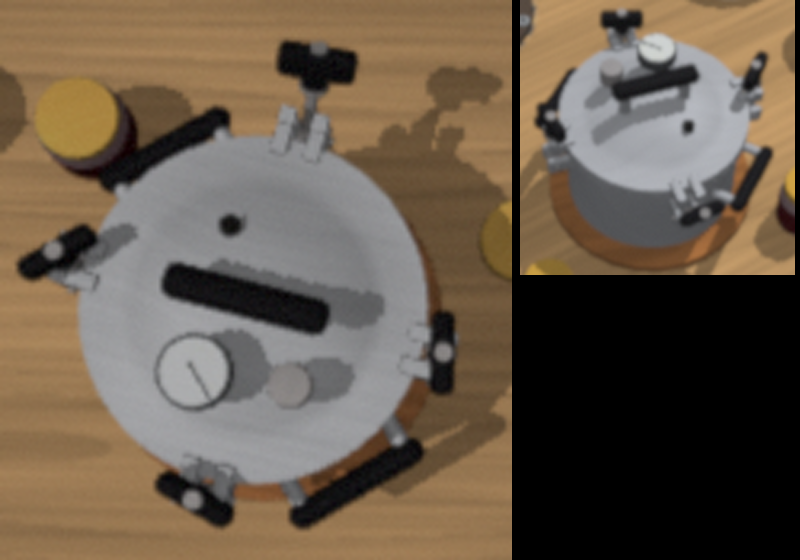

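Crop: the open nut's steel cap is at top pixel (294,186), with the bar centre about (294,190). In the scene view the nut is around (357,246). Tight nut caps in the top view are at (211.6,248), (333.4,280) and (255.3,325.5).

```bash
python3 - <<'E'
from h import *
t=cam("top");s=cam("scene")
A=onz(t,211.6,248.1,.227);B=onz(t,333.4,280,.227);D=onz(t,255.3,325.6,.227)
C=(A+B)/2; print("caps",A,B,D,"C",C, [np.linalg.norm((p-C)[:2]) for p in(A,B,D)])
d=C-D; print("dir D",np.degrees(np.arctan2(d[1],d[0])), "dir AB",np.degrees(np.arctan2(*( (A-B)[1::-1])))-90)
# scene check of centre via caps
# lid circle by hough-like: silver mask
P,e=tri(t,(294,190),s,(357,246.4)); print("nut",P,e)
v=(P-C)[:2]; print("ang",np.degrees(np.arctan2(v[1],v[0])),"r",np.linalg.norm(v)," lean",np.arctan2(np.linalg.norm(v)-.144,P[2]-.135),"L",np.hypot(np.linalg.norm(v)-.144,P[2]-.135))
# bar direction from mask, open nut top
im=t["image"].astype(int);m=(im.max(2)<60).astype(np.uint8);m2=np.zeros_like(m);m2[180:202,278:310]=m[180:202,278:310]
c,wh,a=cv2.minAreaRect(np.argwhere(m2)[:,::-1].astype(np.float32)); print(c,wh,a)
pts=np.argwhere(m2)[:,::-1]; pc=pts.mean(0);w,V=np.linalg.eigh(np.cov((pts-pc).T)); ax=V[:,1]
q1=onz(t,*(pc-ax*8),P[2]);q2=onz(t,*(pc+ax*8),P[2]);dd=q2-q1;print("bar dir deg",np.degrees(np.arctan2(dd[1],dd[0])),"pc",pc)
# jam jar lid & lids
for n,u,v_,z in(("jar",219.5,207,.088),("lids",358,245,.027),("clip",150,203,.126)):
    q=onz(t,u,v_,z);print(n,q)
E
```

```text
caps [0.4825667  0.22663277 0.227     ] [ 0.41457053 -0.05266805  0.227     ] [0.31019382 0.12048883 0.227     ] C [0.44856862 0.08698236 0.227     ] [np.float64(0.14372928587322858), np.float64(0.14372928587322858), np.float64(0.14237368516189317)]
dir D -13.611765285171343 dir AB -13.682565405135904
nut [0.62952558 0.04317345 0.20133872] 0.0007366999736249781
ang -13.609215482479119 r 0.18618443331243814  lean 0.5663952983319709 L 0.07861521590322841
(293.33782958984375, 190.9729766845703) (23.67345428466797, 13.97391414642334) 9.462322235107422
bar dir deg 80.64398223579647 pc [293.5078125 190.0859375]
jar [0.60920149 0.24314866 0.088     ]
lids [ 0.52298447 -0.12859608  0.027     ]
clip [0.6080078  0.41212462 0.126     ]
```

The geometry agrees with the spec: the caps are at 143–144 mm, the nut is 78.6 mm from the pivot, and both axis directions are about -13.6°. C = (0.4486, 0.0870) and the lean is about 0.57. I'm moving to a point above the nut.

>>> drive_tool(
  steps=[
    [0.24,0,0,25,0],
    [0.24,0,0,25,0],
    [0.24,0,0,25,0],
    [0.24,0,0,25,0],
    [0.24,20,30,0,0.05],
    [0.24,20,30,0,0.05],
    [0.24,20,30,0,0.05],
    [0.24,20,30,0,0.05],
    [0.24,20,30,0,0.05],
    [0.24,20,30,0,0.05],
    [0.24,20,30,0,0.05],
    [0.24,20,30,0,0.05],
    [0.24,20,30,0,0.05],
    [0.24,20,30,0,0.05],
    [0.24,20,30,0,0.05],
    [0.24,20,30,0,0.05],
    [0.24,20,30,0,0.05],
    [0.24,20,30,0,0.05],
    [0.24,20,30,0,0.05],
    [0.24,0,0,0,0],
  ],
  grip_force=30,
)

```text
clock: 1.97
position: [0.4949, -0.1373, 0.3269]
ee_rot: [-2.698, -1.606, -0.006]
force: [0.7, -0.4, 0.0]
width: 0.758
gripper_force: 0.0
```

```bash
cat > st.py <<'E'
from h import *
C=np.array([.4486,.0870]);u=np.array([.9718,-.2357]);tg=np.array([.2357,.9718])
o=observe();p=o["position"];y=R.from_rotvec(o["ee_rot"]).as_matrix()[:,1];q=p[:2]-C
print("t",round(o["clock"],2),"pos",p.round(4),"r,tan",(1e3*q@u).round(1),(1e3*q@tg).round(1),"yaw",np.degrees(np.arctan2(y[1],y[0])).round(2),"F",o["force"].round(2),"M",o["ft_torque"].round(3),"w",round(o["width"]*92,1),"g",round(o["gripper_force"],1),"j7",o["joints"].round(2)[[0,6]])
E
python3 st.py
```

```text
t 1.97 pos [ 0.4949 -0.1373  0.3269] r,tan 97.8 -207.1 yaw -28.46 F [ 0.68 -0.37  0.04] M [0.054 0.01  0.021] w 69.8 g 0.0 j7 [ 0.51 -0.42]
```

>>> drive_tool(
  steps=[
    [0.24,18,26,0,0.045],
    [0.24,18,26,0,0.045],
    [0.24,18,26,0,0.045],
    [0.24,18,26,0,0.045],
    [0.24,18,26,0,0.045],
    [0.24,18,26,0,0.045],
    [0.24,19,26,0,0.02],
    [0.24,0,0,0,0],
    [0.24,0,0,-25,0],
    [0.24,0,0,-25,0],
    [0.24,0,0,-25,0],
    [0.24,0,0,0,0],
    [0.24,0,0,0,0],
  ],
)

```text
clock: 3.05
position: [0.618, 0.0366, 0.2511]
ee_rot: [-2.45, -1.964, 0.004]
force: [-0.5, 0.1, 1.0]
width: 0.765
gripper_force: 0.0
```

```bash
python3 st.py; python3 - <<'E'
from h import *
import cv2
t=cam("top")["image"][150:270,230:350];s=cam("scene")["image"][190:290,300:420]
o=np.hstack([cv2.resize(t,(400,400),interpolation=2),cv2.resize(s,(400,400),interpolation=2)]);cv2.imwrite("pics/c1.png",o[:,:,::-1])
E
```

```text
t 3.05 pos [0.618  0.0366 0.2511] r,tan 176.5 -9.1 yaw -12.57 F [-0.47  0.09  0.97] M [-0.016 -0.042 -0.022] w 70.4 g 0.0 j7 [ 0.19 -0.56]
```

View pics/c1.png

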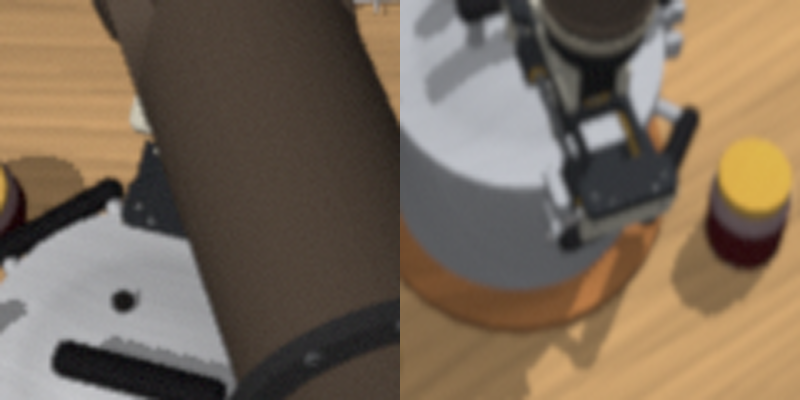

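Both views are blocked by the arm, but the scene view shows the gripper straddling the nut near (575,235) of the crop. The measured tangential offset is -9 mm, so I'll correct that and descend.

>>> drive_tool(
  steps=[
    [0.24,3.6,8.4,0,0],
    [0.24,0,0,0,0],
    [0.24,0,0,-20,0],
    [0.24,0,0,-20,0],
    [0.24,0,0,-17,0],
    [0.24,0,0,0,0],
    [0.24,0,0,0,0],
  ],
)

```text
clock: 3.73
position: [0.6223, 0.0459, 0.195]
ee_rot: [-2.45, -1.966, 0.001]
force: [-0.6, 0.4, 0.8]
width: 0.759
gripper_force: 0.0
```

```bash
python3 st.py
```

```text
t 3.73 pos [0.6223 0.0459 0.195 ] r,tan 178.5 1.0 yaw -12.53 F [-0.63  0.4   0.76] M [-0.026 -0.072 -0.045] w 69.8 g 0.0 j7 [ 0.17 -0.6 ]
```

>>> drive_tool(
  steps=[
    [0.24,-4.4,1.1,0,0],
    [0.24,-4.4,1.1,0,0],
    [0.24,-3.0,0.7,0,0],
    [0.24,-4.4,1.1,3,0],
    [0.24,-4.4,1.1,3,0],
    [0.24,-4.0,1.0,2.2,0],
    [0.24,-4.0,1.0,2.2,0],
    [0.24,-4.2,1.0,1.8,0],
    [0.24,-4.2,1.0,1.8,0],
  ],
)

```text
clock: 4.48
position: [0.5846, 0.0548, 0.2088]
ee_rot: [-2.451, -1.965, 0.001]
force: [1.9, 0.9, 2.0]
width: 0.76
gripper_force: 1.1
```

```bash
python3 st.py
```

```text
t 4.48 pos [0.5846 0.0548 0.2088] r,tan 139.7 0.8 yaw -12.54 F [1.88 0.87 2.  ] M [ 0.043 -0.575 -0.006] w 70.0 g 1.1 j7 [ 0.18 -0.62]
```

>>> drive_tool(
  steps=[
    [0.24,-4.4,1.1,1.4,0],
    [0.24,-4.4,1.1,1.3,0],
    [0.24,-4.4,1.1,0.9,0],
    [0.24,-4.4,1.1,0.9,0],
    [0.24,-2.2,0.5,0.3,0],
    [0.24,-1.0,0.2,0,0],
    [0.24,0,0,0,0],
  ],
)

```text
clock: 5.07
position: [0.5645, 0.0594, 0.2134]
ee_rot: [2.451, 1.965, 0.0]
force: [4.4, 1.0, -0.6]
width: 0.762
gripper_force: 1.5
```

```bash
python3 st.py
```

```text
t 5.07 pos [0.5645 0.0594 0.2134] r,tan 119.2 0.5 yaw -12.57 F [ 4.41  1.04 -0.55] M [-0.085 -0.726  0.092] w 70.1 g 1.5 j7 [ 0.18 -0.63]
```

Not at the stop yet. I'll push gently until the force rises.

>>> drive_tool(
  steps=[
    [0.24,-1.0,0.2,0,0],
    [0.24,-1.0,0.3,0,0],
    [0.24,-1.0,0.2,0,0],
    [0.24,0,0,0,0],
  ],
)

```text
clock: 5.4
position: [0.5631, 0.0591, 0.2134]
ee_rot: [2.451, 1.962, 0.002]
force: [9.8, -2.9, -4.5]
width: 0.762
gripper_force: 4.9
```

```bash
python3 st.py
```

```text
t 5.4 pos [0.5631 0.0591 0.2134] r,tan 117.8 -0.1 yaw -12.64 F [ 9.8  -2.9  -4.54] M [-0.618 -2.047  0.017] w 70.1 g 4.9 j7 [ 0.18 -0.63]
```

>>> drive_tool(
  steps=[
    [0.24,-1.0,0.2,0,0],
    [0.24,-1.0,0.3,0,0],
    [0.24,0,0,0,0],
    [0.24,0,0,0,0],
  ],
)

```text
clock: 5.73
position: [0.5625, 0.0592, 0.2135]
ee_rot: [2.45, 1.96, 0.005]
force: [15.8, -4.2, -8.0]
width: 0.761
gripper_force: 7.7
```

```bash
python3 st.py
```

```text
t 5.73 pos [0.5625 0.0592 0.2135] r,tan 117.3 -0.1 yaw -12.68 F [15.79 -4.17 -8.  ] M [-0.774 -3.174  0.033] w 70.0 g 7.7 j7 [ 0.18 -0.63]
```

Home against the stop at 16 N, nut centre r ≈ 143.8. Now centre over it, lower and grip.

>>> drive_tool(
  steps=[
    [0.24,9.7,-2.4,0,0],
    [0.24,9.7,-2.4,0,0],
    [0.24,9.7,-2.4,0,0],
    [0.24,0,0,0,0],
    [0.24,0,0,0,0],
  ],
)

```text
clock: 6.15
position: [0.5887, 0.0537, 0.2131]
ee_rot: [-2.451, -1.964, 0.001]
force: [-0.2, 0.8, 0.0]
width: 0.762
gripper_force: 0.0
```

```bash
python3 st.py
```

```text
t 6.15 pos [0.5887 0.0537 0.2131] r,tan 144.0 0.7 yaw -12.57 F [-0.15  0.85  0.03] M [ 0.003 -0.122 -0.015] w 70.1 g 0.0 j7 [ 0.18 -0.62]
```

>>> drive_tool(
  steps=[
    [0.24,-0.5,0,-8,0],
    [0.24,0,-0.5,-8,0],
    [0.24,0,0,0,0],
    [0.6,0,0,0,0],
    [0.6,0,0,0,0],
    [0.75,0,0,0,0],
    [0.75,0,0,0,0],
    [1,0,0,0,0],
    [1,0,0,0,0],
    [1,0,0,0,0],
    [1,0,0,0,0],
  ],
  grip_force=20,
)

```text
clock: 7.07
position: [0.5887, 0.0531, 0.1978]
ee_rot: [2.45, 1.965, 0.002]
force: [9.9, -2.3, -1.5]
width: 0.229
gripper_force: 5.2
```

```bash
python3 st.py
```

```text
t 7.07 pos [0.5887 0.0531 0.1978] r,tan 144.2 0.1 yaw -12.56 F [ 9.92 -2.28 -1.55] M [-0.495 -2.419  0.006] w 21.1 g 5.2 j7 [ 0.18 -0.62]
```

>>> drive_tool(
  steps=[
    [1,0,0,0,0],
    [1,0,0,0,0],
    [1,0,0,0,0],
    [1,0,0,0,0],
  ],
)

```text
clock: 7.4
position: [0.5894, 0.0529, 0.1978]
ee_rot: [2.45, 1.964, 0.003]
force: [5.1, -1.1, -2.4]
width: 0.204
gripper_force: 20.0
```

```bash
python3 st.py
```

```text
t 7.4 pos [0.5894 0.0529 0.1978] r,tan 144.9 0.1 yaw -12.58 F [ 5.07 -1.11 -2.44] M [-0.124 -1.191 -0.023] w 18.8 g 20.0 j7 [ 0.18 -0.62]
```

>>> drive_tool(
  steps=[
    [1,0,0,0,-0.1],
    [1,0,0,-0.1,-0.1],
    [1,0,0,-0.1,-0.1],
    [1,0,0,-0.1,-0.1],
    [1,0,0,-0.1,-0.1],
    [1,0,0,0,0],
  ],
  grip_force=30,
)

```text
clock: 7.9
position: [0.5888, 0.0532, 0.1974]
ee_rot: [2.864, 1.291, 0.002]
force: [3.5, -0.4, -1.4]
width: 0.197
gripper_force: 30.0
```

```bash
python3 st.py
```

```text
t 7.9 pos [0.5888 0.0532 0.1974] r,tan 144.3 0.2 yaw -41.48 F [ 3.52 -0.39 -1.37] M [-0.034 -0.908 -0.078] w 18.2 g 30.0 j7 [ 0.1  -1.08]
```

>>> drive_tool(
  steps=[
    [1,0,0,-0.1,-0.1],
    [1,0,0,-0.1,-0.1],
    [1,0,0,-0.1,-0.1],
    [1,0,0,-0.1,-0.1],
    [1,0,0,-0.1,-0.1],
  ],
)

```text
clock: 8.32
position: [0.5885, 0.0537, 0.1969]
ee_rot: [-3.093, -0.548, -0.002]
force: [1.7, 1.0, -0.0]
width: 0.199
gripper_force: 30.0
```

```bash
python3 st.py
```

```text
t 8.32 pos [0.5885 0.0537 0.1969] r,tan 143.8 0.7 yaw -69.89 F [ 1.72  0.99 -0.04] M [ 0.29  -0.433  0.039] w 18.3 g 30.0 j7 [ 0.02 -1.52]
```

>>> drive_tool(
  steps=[
    [1,0,0,0,0],
    [0.5,0,0,0,0],
    [0.5,0,0,0,0],
    [0.5,0,0,0,0],
    [0.5,0,0,0,0],
    [0.5,0,0,0,0],
  ],
)

```text
clock: 8.82
position: [0.5878, 0.053, 0.1965]
ee_rot: [3.093, 0.551, -0.001]
force: [0.3, 0.3, 0.1]
width: 0.48
gripper_force: 0.0
```

```bash
python3 st.py
```

```text
t 8.82 pos [0.5878 0.053  0.1965] r,tan 143.3 -0.2 yaw -69.79 F [0.34 0.32 0.12] M [-0.024 -0.015  0.012] w 44.2 g 0.0 j7 [ 0.02 -1.52]
```

>>> drive_tool(
  steps=[
    [0.5,0,0,20,0],
    [0.5,0,0,22,0],
    [0.5,0,0,0,0.12],
    [0.5,0,0,0,0.12],
    [0.5,0,0,0,0.12],
    [0.5,0,0,0,0.12],
    [0.5,0,0,0,0.12],
    [0.5,0,0,0,0.12],
    [0.5,0,0,0,0.12],
    [0.5,0,0,0,0.12],
    [0.5,0,0,0,0.12],
    [0.5,0,0,0,0.12],
    [0.5,0,0,0,0.12],
    [0.5,0,0,0,0.12],
    [0.5,0,0,0,0.12],
    [0.5,0,0,0,0.12],
    [0.5,0,0,0,0.12],
    [0.5,0,0,0,0.12],
    [0.5,0,0,0,0.12],
    [0.5,0,0,0,0.12],
  ],
)

```text
clock: 10.48
position: [0.588, 0.053, 0.2386]
ee_rot: [-0.963, -2.99, 0.0]
force: [0.4, 0.5, -0.1]
width: 0.502
gripper_force: 0.0
```

>>> drive_tool(
  steps=[
    [0.5,0,0,0,0.12],
    [0.5,0,0,0,0.12],
    [0.5,0,0,0,0.12],
    [0.5,0,0,0,0.12],
    [0.5,0,0,0,0.12],
    [0.5,0,0,0,0.12],
    [0.5,0,0,0,0.12],
    [0.5,0,0,0,0.12],
    [0.5,0,0,0,0.02],
    [0.5,0,0,0,0],
    [0.5,0,0,0,0],
  ],
)

```text
clock: 11.4
position: [0.5881, 0.0531, 0.2386]
ee_rot: [0.542, -3.094, -0.0]
force: [0.1, -0.3, 0.2]
width: 0.502
gripper_force: 0.0
```

```bash
python3 st.py; python3 - <<'E'
from h import *
import cv2
t=cam("top")["image"][150:270,230:350];s=cam("scene")["image"][200:280,310:390]
o=np.hstack([cv2.resize(t,(400,400),interpolation=2),cv2.resize(s,(400,400),interpolation=2)]);cv2.imwrite("pics/c2.png",o[:,:,::-1])
E
```

```text
t 11.4 pos [0.5881 0.0531 0.2386] r,tan 143.5 -0.1 yaw 109.85 F [ 0.06 -0.26  0.21] M [ 0.122 -0.131  0.005] w 46.2 g 0.0 j7 [0.47 1.31]
```

View pics/c2.png

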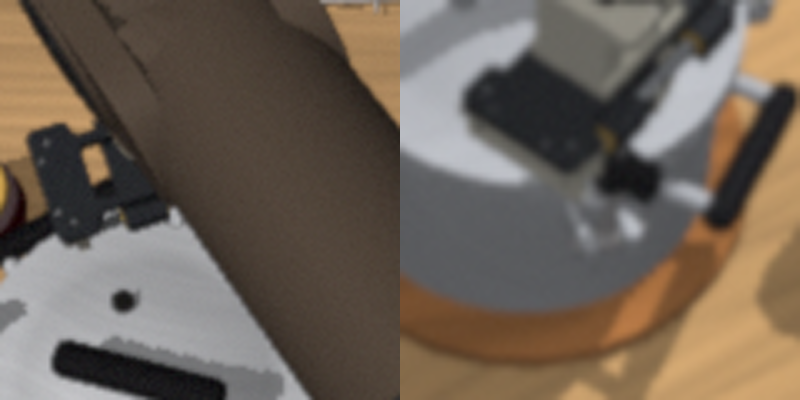

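The scene crop shows the nut upright at about (630,175), under the lifted hand. The hand's yaw is now exactly a half turn on. Lower and regrip.

>>> drive_tool(
  steps=[
    [0.5,0.3,0,-20,0],
    [0.5,0,0,-22,0],
    [0.5,0,0,0,0],
    [0.75,0,0,0,0],
    [0.75,0,0,0,0],
    [0.75,0,0,0,0],
    [1,0,0,0,0],
    [1,0,0,0,0],
    [1,0,0,0,0],
    [1,0,0,0,0],
    [1,0,0,0,0],
  ],
  grip_force=30,
)

```text
clock: 12.42
position: [0.5889, 0.0538, 0.1975]
ee_rot: [-0.547, 3.092, 0.001]
force: [0.3, 1.2, 6.7]
width: 0.198
gripper_force: 30.0
```

```bash
python3 st.py
```

```text
t 12.42 pos [0.5889 0.0538 0.1975] r,tan 144.2 0.8 yaw 110.07 F [0.34 1.19 6.73] M [ 0.432 -0.024  0.025] w 18.2 g 30.0 j7 [0.45 1.28]
```

>>> drive_tool(
  steps=[
    [1,0,0,0,-0.05],
    [1,0,0,0,-0.05],
    [1,0,0,0,-0.05],
    [1,0,0,-0.1,-0.05],
    [1,0,0,0,-0.05],
    [1,0,0,0,-0.05],
    [1,0,0,-0.1,-0.05],
    [1,0,0,0,-0.05],
  ],
)

```text
clock: 13.08
position: [0.5888, 0.0542, 0.1972]
ee_rot: [0.081, 3.139, 0.002]
force: [0.5, 2.7, 3.7]
width: 0.195
gripper_force: 30.0
```

```bash
python3 st.py
```

```text
t 13.08 pos [0.5888 0.0542 0.1972] r,tan 144.0 1.1 yaw 87.04 F [0.53 2.72 3.71] M [ 0.689 -0.115  0.065] w 17.9 g 30.0 j7 [0.4  0.93]
```

>>> drive_tool(
  steps=[
    [1,0,0,0,-0.05],
    [1,0,0,-0.1,-0.05],
    [1,0,0,0,-0.05],
    [1,0,0,0,-0.05],
  ],
)

```text
clock: 13.42
position: [0.5888, 0.0544, 0.1971]
ee_rot: [0.394, 3.116, 0.003]
force: [0.4, 3.0, 4.7]
width: 0.2
gripper_force: 30.0
```

```bash
python3 st.py
```

```text
t 13.42 pos [0.5888 0.0544 0.1971] r,tan 143.9 1.4 yaw 75.59 F [0.43 3.01 4.74] M [ 0.79  -0.235  0.106] w 18.4 g 30.0 j7 [0.37 0.76]
```

>>> drive_tool(
  steps=[
    [1,0,0,-0.1,-0.05],
    [1,0,0,0,-0.05],
  ],
)

```text
clock: 13.58
position: [0.5889, 0.0545, 0.197]
ee_rot: [0.549, 3.092, 0.003]
force: [0.7, 2.7, 3.9]
width: 0.196
gripper_force: 30.0
```

```bash
python3 st.py
```

```text
t 13.58 pos [0.5889 0.0545 0.197 ] r,tan 144.0 1.5 yaw 69.86 F [0.66 2.73 3.9 ] M [ 0.869 -0.253  0.113] w 18.1 g 30.0 j7 [0.36 0.67]
```

>>> drive_tool(
  steps=[
    [1,0,0,0,-0.05],
    [1,0,0,-0.1,-0.05],
  ],
)

```text
clock: 13.75
position: [0.5889, 0.0546, 0.1969]
ee_rot: [0.703, 3.061, 0.003]
force: [-0.4, 4.3, 4.3]
width: 0.199
gripper_force: 30.0
```

```bash
python3 st.py
```

```text
t 13.75 pos [0.5889 0.0546 0.1969] r,tan 144.0 1.6 yaw 64.14 F [-0.37  4.34  4.33] M [ 0.861 -0.211  0.045] w 18.3 g 30.0 j7 [0.35 0.58]
```

>>> drive_tool(
  steps=[
    [1,0,0,-0.1,-0.05],
    [1,0,0,0,-0.05],
  ],
)

```text
clock: 13.92
position: [0.589, 0.0547, 0.1969]
ee_rot: [0.855, 3.022, 0.004]
force: [-0.5, 3.9, 4.6]
width: 0.195
gripper_force: 30.0
```

```bash
python3 st.py
```

```text
t 13.92 pos [0.589  0.0547 0.1969] r,tan 144.0 1.7 yaw 58.41 F [-0.53  3.87  4.62] M [ 0.885 -0.307  0.026] w 18.0 g 30.0 j7 [0.33 0.5 ]
```

```bash
cat > mz.py <<'E'
from h import *
m=[];F=[]
for i in range(5):
    o=observe();m.append(o["ft_torque"][2]);F.append(o["force"]);get_image("top")
y=R.from_rotvec(o["ee_rot"]).as_matrix()[:,1]
print("t",round(o["clock"],2),"yaw",np.degrees(np.arctan2(y[1],y[0])).round(2),"Mz",np.mean(m).round(3),np.round(m,3),"F",np.mean(F,0).round(1),"z",o["position"][2].round(4),"w",(o["width"]*92).round(1))
E
python3 mz.py
```

```text
Traceback (most recent call last):
  File "mz.py", line 6, in <module>
    print("t",round(o["clock"],2),"yaw",np.degrees(np.arctan2(y[1],y[0])).round(2),"Mz",np.mean(m).round(3),np.round(m,3),"F",np.mean(F,0).round(1),"z",o["position"][2].round(4),"w",(o["width"]*92).round(1))
                                                                                                                                                                                      ^^^^^^^^^^^^^^^^^^^^^
AttributeError: 'float' object has no attribute 'round'
```

>>> drive_tool(
  steps=[
    [1,0,0,0,-0.05],
    [1,0,0,-0.1,-0.05],
  ],
)

```text
clock: 14.33
position: [0.589, 0.0547, 0.1967]
ee_rot: [1.001, 2.977, 0.004]
force: [0.9, 4.9, 6.2]
width: 0.194
gripper_force: 30.0
```

```bash
python3 mz.py
```

```text
Traceback (most recent call last):
  File "mz.py", line 6, in <module>
    print("t",round(o["clock"],2),"yaw",np.degrees(np.arctan2(y[1],y[0])).round(2),"Mz",np.mean(m).round(3),np.round(m,3),"F",np.mean(F,0).round(1),"z",o["position"][2].round(4),"w",(o["width"]*92).round(1))
                                                                                                                                                                                      ^^^^^^^^^^^^^^^^^^^^^
AttributeError: 'float' object has no attribute 'round'
```

>>> drive_tool(
  steps=[
    [1,0,0,0,-0.05],
    [1,0,0,-0.1,-0.05],
  ],
)

```text
clock: 14.75
position: [0.5891, 0.0548, 0.1967]
ee_rot: [1.149, 2.923, 0.004]
force: [2.0, 5.7, 7.1]
width: 0.197
gripper_force: 30.0
```

```bash
python3 mz.py
```

```text
Traceback (most recent call last):
  File "mz.py", line 6, in <module>
    print("t",round(o["clock"],2),"yaw",np.degrees(np.arctan2(y[1],y[0])).round(2),"Mz",np.mean(m).round(3),np.round(m,3),"F",np.mean(F,0).round(1),"z",o["position"][2].round(4),"w",(o["width"]*92).round(1))
                                                                                                                                                                                      ^^^^^^^^^^^^^^^^^^^^^
AttributeError: 'float' object has no attribute 'round'
```

>>> drive_tool(
  steps=[
    [1,0,0,0,-0.05],
    [1,0,0,-0.1,-0.05],
  ],
)

```text
clock: 15.17
position: [0.5892, 0.0549, 0.1967]
ee_rot: [1.293, 2.862, 0.005]
force: [2.1, 6.1, 6.5]
width: 0.195
gripper_force: 30.0
```

```bash
python3 mz.py
```

```text
Traceback (most recent call last):
  File "mz.py", line 6, in <module>
    print("t",round(o["clock"],2),"yaw",np.degrees(np.arctan2(y[1],y[0])).round(2),"Mz",np.mean(m).round(3),np.round(m,3),"F",np.mean(F,0).round(1),"z",o["position"][2].round(4),"w",(o["width"]*92).round(1))
                                                                                                                                                                                      ^^^^^^^^^^^^^^^^^^^^^
AttributeError: 'float' object has no attribute 'round'
```

```bash
sed -i 's/(o\["width"\]\*92).round(1)/round(o["width"]*92,1)/; s/o\["position"\]\[2\].round(4)/o["position"].round(4)/' mz.py; python3 mz.py
```

```text
t 15.62 yaw 41.48 Mz 0.012 [-0.008  0.053  0.003  0.026 -0.014] F [0.9 6.  6.4] z [0.5892 0.0549 0.1967] w 17.9
```

>>> drive_tool(
  steps=[
    [1,0.2,1,0.3,-0.03],
    [1,0,0,0,-0.04],
  ],
)

```text
clock: 15.83
position: [0.5893, 0.055, 0.1967]
ee_rot: [1.392, 2.815, 0.003]
force: [2.9, 4.3, 5.3]
width: 0.198
gripper_force: 30.0
```

```bash
cat > q.py <<'E'
from h import *
o=observe();y=R.from_rotvec(o["ee_rot"]).as_matrix()[:,1]
print("t",round(o["clock"],2),"yaw",np.degrees(np.arctan2(y[1],y[0])).round(2),"M",o["ft_torque"].round(3),"F",o["force"].round(1),"z",o["position"].round(4),"dq7",o["dq"][6].round(3),"tau7",o["joint_efforts"][6].round(3))
E
python3 q.py
```

```text
t 15.83 yaw 37.38 M [ 0.946 -0.453  0.059] F [2.9 4.3 5.3] z [0.5893 0.055  0.1967] dq7 -0.439 tau7 1.103
```

>>> drive_tool(
  steps=[
    [1,0,0,0,-0.04],
  ],
)

```text
clock: 15.92
position: [0.5893, 0.0551, 0.1967]
ee_rot: [1.449, 2.786, 0.003]
force: [2.0, 4.4, 5.4]
width: 0.194
gripper_force: 30.0
```

```bash
python3 q.py
```

```text
t 15.92 yaw 35.04 M [ 1.003 -0.501  0.146] F [2.  4.4 5.4] z [0.5893 0.0551 0.1967] dq7 -0.424 tau7 0.847
```

>>> drive_tool(
  steps=[
    [1,0,0,0,-0.04],
  ],
)

```text
clock: 16.0
position: [0.5893, 0.0551, 0.1967]
ee_rot: [1.505, 2.757, 0.003]
force: [0.6, 3.7, 5.3]
width: 0.195
gripper_force: 30.0
```

```bash
python3 q.py
```

```text
t 16.0 yaw 32.75 M [ 0.996 -0.524  0.086] F [0.6 3.7 5.3] z [0.5893 0.0551 0.1967] dq7 -0.422 tau7 0.797
```

>>> drive_tool(
  steps=[
    [1,0,0,-0.1,-0.04],
  ],
)

```text
clock: 16.08
position: [0.5894, 0.0551, 0.1967]
ee_rot: [1.559, 2.726, 0.003]
force: [1.4, 3.5, 6.5]
width: 0.193
gripper_force: 30.0
```

```bash
python3 q.py
```

```text
t 16.08 yaw 30.45 M [ 0.917 -0.43   0.106] F [1.4 3.5 6.5] z [0.5894 0.0551 0.1967] dq7 -0.422 tau7 0.785
```

>>> drive_tool(
  steps=[
    [1,0,0,0,-0.04],
  ],
)

```text
clock: 16.17
position: [0.5894, 0.0551, 0.1967]
ee_rot: [1.614, 2.694, 0.003]
force: [1.5, 4.1, 5.9]
width: 0.193
gripper_force: 30.0
```

```bash
python3 q.py
```

```text
t 16.17 yaw 28.17 M [ 0.955 -0.549  0.114] F [1.5 4.1 5.9] z [0.5894 0.0551 0.1967] dq7 -0.42 tau7 0.779
```

>>> drive_tool(
  steps=[
    [1,0,0,0,-0.04],
  ],
)

```text
clock: 16.25
position: [0.5895, 0.0552, 0.1967]
ee_rot: [1.667, 2.661, 0.003]
force: [1.6, 3.8, 5.8]
width: 0.197
gripper_force: 30.0
```

```bash
python3 q.py
```

```text
t 16.25 yaw 25.88 M [ 0.981 -0.627  0.073] F [1.6 3.8 5.8] z [0.5895 0.0552 0.1967] dq7 -0.421 tau7 0.774
```

>>> drive_tool(
  steps=[
    [1,0,0,-0.1,-0.04],
  ],
)

```text
clock: 16.33
position: [0.5895, 0.0552, 0.1967]
ee_rot: [1.72, 2.628, 0.004]
force: [0.9, 4.4, 6.3]
width: 0.196
gripper_force: 30.0
```

```bash
python3 q.py
```

```text
t 16.33 yaw 23.58 M [ 1.006 -0.513  0.117] F [0.9 4.4 6.3] z [0.5895 0.0552 0.1967] dq7 -0.424 tau7 0.767
```

>>> drive_tool(
  steps=[
    [1,0,0,0,-0.04],
  ],
)

```text
clock: 16.42
position: [0.5895, 0.0552, 0.1967]
ee_rot: [1.772, 2.593, 0.004]
force: [1.9, 4.0, 5.8]
width: 0.197
gripper_force: 30.0
```

```bash
python3 q.py
```

```text
t 16.42 yaw 21.29 M [ 0.957 -0.58   0.121] F [1.9 4.  5.8] z [0.5895 0.0552 0.1967] dq7 -0.424 tau7 0.761
```

>>> drive_tool(
  steps=[
    [1,0,0,0,-0.04],
  ],
)

```text
clock: 16.5
position: [0.5896, 0.0552, 0.1967]
ee_rot: [1.824, 2.557, 0.004]
force: [1.9, 3.8, 6.1]
width: 0.195
gripper_force: 30.0
```

```bash
python3 q.py
```

```text
t 16.5 yaw 19.01 M [ 1.005 -0.624  0.142] F [1.9 3.8 6.1] z [0.5896 0.0552 0.1967] dq7 -0.422 tau7 0.756
```

>>> drive_tool(
  steps=[
    [1,0,0,-0.1,-0.04],
  ],
)

```text
clock: 16.58
position: [0.5896, 0.0552, 0.1966]
ee_rot: [1.874, 2.52, 0.004]
force: [1.1, 4.0, 5.3]
width: 0.2
gripper_force: 30.0
```

```bash
python3 q.py
```

```text
t 16.58 yaw 16.71 M [ 0.962 -0.62   0.103] F [1.1 4.  5.3] z [0.5896 0.0552 0.1966] dq7 -0.425 tau7 0.749
```

>>> drive_tool(
  steps=[
    [1,0,0,0,-0.04],
  ],
)

```text
clock: 16.67
position: [0.5896, 0.0552, 0.1966]
ee_rot: [1.924, 2.482, 0.004]
force: [2.7, 4.3, 6.8]
width: 0.194
gripper_force: 30.0
```

```bash
python3 q.py
```

```text
t 16.67 yaw 14.42 M [ 1.066 -0.583  0.177] F [2.7 4.3 6.8] z [0.5896 0.0552 0.1966] dq7 -0.424 tau7 0.743
```

>>> drive_tool(
  steps=[
    [1,0,0,-0.1,-0.04],
  ],
)

```text
clock: 16.75
position: [0.5897, 0.0553, 0.1966]
ee_rot: [1.973, 2.443, 0.004]
force: [2.1, 3.3, 6.8]
width: 0.198
gripper_force: 30.0
```

```bash
python3 q.py
```

```text
t 16.75 yaw 12.13 M [ 0.944 -0.58   0.171] F [2.1 3.3 6.8] z [0.5897 0.0553 0.1966] dq7 -0.426 tau7 0.736
```

>>> drive_tool(
  steps=[
    [1,0,0,0,-0.04],
  ],
)

```text
clock: 16.83
position: [0.5897, 0.0553, 0.1966]
ee_rot: [2.022, 2.403, 0.004]
force: [2.5, 4.4, 5.9]
width: 0.196
gripper_force: 30.0
```

```bash
python3 q.py
```

```text
t 16.83 yaw 9.84 M [ 0.918 -0.615  0.231] F [2.5 4.4 5.9] z [0.5897 0.0553 0.1966] dq7 -0.424 tau7 0.73
```

>>> drive_tool(
  steps=[
    [1,0,0,0,-0.04],
  ],
)

```text
clock: 16.92
position: [0.5897, 0.0553, 0.1966]
ee_rot: [2.07, 2.362, 0.005]
force: [2.9, 4.2, 6.0]
width: 0.199
gripper_force: 30.0
```

```bash
python3 q.py
```

```text
t 16.92 yaw 7.55 M [ 0.936 -0.687  0.193] F [2.9 4.2 6. ] z [0.5897 0.0553 0.1966] dq7 -0.423 tau7 0.727
```

>>> drive_tool(
  steps=[
    [1,0,0,-0.1,-0.04],
  ],
)

```text
clock: 17.0
position: [0.5898, 0.0553, 0.1966]
ee_rot: [2.116, 2.32, 0.005]
force: [2.0, 3.5, 7.6]
width: 0.2
gripper_force: 30.0
```

```bash
python3 q.py
```

```text
t 17.0 yaw 5.26 M [ 0.952 -0.607  0.213] F [2.  3.5 7.6] z [0.5898 0.0553 0.1966] dq7 -0.426 tau7 0.719
```

>>> drive_tool(
  steps=[
    [1,0,0,0,-0.04],
  ],
)

```text
clock: 17.08
position: [0.5899, 0.0553, 0.1966]
ee_rot: [2.162, 2.277, 0.005]
force: [2.9, 3.7, 5.7]
width: 0.202
gripper_force: 30.0
```

```bash
python3 q.py
```

```text
t 17.08 yaw 2.97 M [ 0.988 -0.662  0.144] F [2.9 3.7 5.7] z [0.5899 0.0553 0.1966] dq7 -0.425 tau7 0.713
```

Clear jump in moment, from about 0.11 to 0.19, at yaw ≈ 16°. That is 2.64 rad of total turn, which fits the -2.6 limit. Target yaw is about -74°.

>>> drive_tool(
  steps=[
    [1,0,0,0,-0.06],
    [1,0,0,-0.1,-0.06],
    [1,0,0,0,-0.06],
    [1,0,0,-0.1,-0.06],
    [1,0,0,0,-0.06],
    [1,0,0,-0.1,-0.06],
    [1,0,0,0,-0.06],
    [1,0,0,-0.1,-0.06],
    [1,0,0,0,-0.06],
    [1,0,0,-0.1,-0.06],
    [1,0,0,0,-0.06],
    [1,0,0,-0.1,-0.06],
    [1,0,0,0,-0.06],
    [1,0,0,-0.1,-0.06],
    [1,0,0,0,-0.06],
    [1,0,0,-0.1,-0.06],
    [1,0,0,0,-0.04],
    [1,0,0,0,-0.04],
  ],
)

```text
clock: 18.58
position: [0.5908, 0.0548, 0.1965]
ee_rot: [3.009, 0.902, 0.008]
force: [3.2, 2.5, 9.6]
width: 0.2
gripper_force: 30.1
```

```bash
python3 q.py; python3 mz.py
```

```text
t 18.58 yaw -56.64 M [ 0.666 -0.973  0.354] F [3.2 2.5 9.6] z [0.5908 0.0548 0.1965] dq7 -0.426 tau7 0.462
t 18.78 yaw -56.53 Mz 0.295 [0.354 0.287 0.296 0.254 0.284] F [4.2 2.7 9.4] z [0.5908 0.0548 0.1965] w 18.4
```

>>> drive_tool(
  steps=[
    [1,0,0,0,-0.05],
    [1,0,0,-0.1,-0.05],
    [1,0,0,0,-0.05],
    [1,0,0,-0.1,-0.05],
    [1,0,0,0,-0.05],
    [1,0,0,0,-0.055],
  ],
)

```text
clock: 19.33
position: [0.5909, 0.0545, 0.1965]
ee_rot: [3.111, 0.433, 0.009]
force: [4.9, 2.1, 9.8]
width: 0.198
gripper_force: 30.2
```

```bash
python3 q.py; python3 mz.py;python3 st.py
```

```text
t 19.33 yaw -74.14 M [ 0.397 -0.923  0.361] F [4.9 2.1 9.8] z [0.5909 0.0545 0.1965] dq7 -0.598 tau7 0.94
t 19.53 yaw -74.02 Mz 0.323 [0.361 0.327 0.302 0.292 0.334] F [ 4.4  1.8 10.4] z [0.591  0.0545 0.1964] w 17.9
t 19.58 pos [0.5909 0.0545 0.1964] r,tan 146.0 2.0 yaw -74.01 F [ 3.86  1.4  10.57] M [ 0.396 -0.967  0.284] w 18.0 g 30.1 j7 [-0.03 -1.57]
```

>>> drive_tool(
  steps=[
    [0.5,0,0,0,0],
    [0.5,0,0,0,0],
    [0.5,0,0,0,0],
    [0.5,0,0,0,0],
    [0.5,0,0,0,0],
    [0.5,0,0,20,0],
    [0.5,0,0,25,0],
    [0.5,0,0,30,0],
    [0.5,0,0,30,0],
    [0.5,-10,-30,20,0],
    [0.5,-10,-35,0,0],
    [0.5,-10,-38,0,0],
    [0.5,-10,-38,0,0],
    [0.5,-10,-38,0,0],
    [0.5,-10,-38,0,0],
    [0.5,-10,-38,0,0],
    [0.5,-10,-38,0,0],
    [0.5,0,0,0,0],
  ],
)

```text
clock: 21.08
position: [0.5046, -0.2484, 0.3192]
ee_rot: [3.11, 0.415, -0.005]
force: [-0.7, -1.1, 0.3]
width: 0.504
gripper_force: 0.0
```

```bash
python3 st.py; python3 - <<'E'
from h import *
import cv2
T=cam("top");S=cam("scene")
t=T["image"][170:250,255:335];s=S["image"][190:270,310:390]
o=np.hstack([cv2.resize(t,(400,400),interpolation=2),cv2.resize(s,(400,400),interpolation=2)]);cv2.imwrite("pics/c3.png",o[:,:,::-1])
n=[.5885,.0531];
for z in(.212,.227): print(z,proj(T,[*n,z]),proj(S,[*n,z]))
E
```

```text
t 21.08 pos [ 0.5046 -0.2484  0.3192] r,tan 133.5 -312.7 yaw -74.8 F [-0.73 -1.06  0.28] M [-0.081  0.068  0.03 ] w 46.3 g 0.0 j7 [ 0.41 -0.97]
0.212 [289.05350368 205.62133315] [351.93335184 232.32540518]
0.227 [288.72602408 204.19749204] [352.24049997 229.29935335]
```

View pics/c3.png

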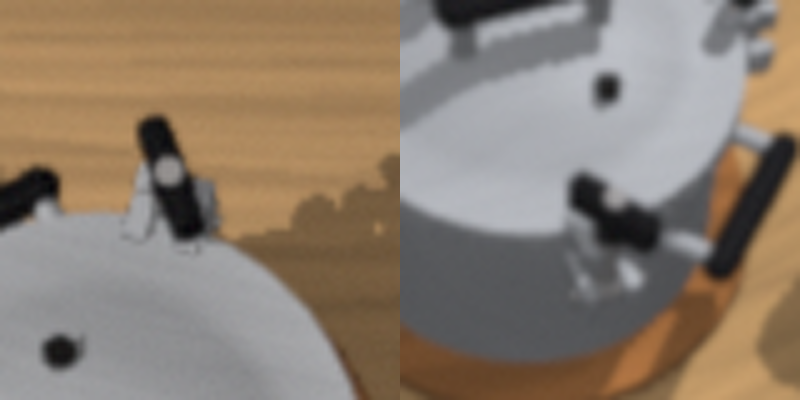

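The nut's cap is at top pixel (288.6,204) and scene pixel (353,229). The upright predictions are (288.7,204.2) and (352.2,229.3), so the clamp is home. Checking the bar angle against the hand's yaw.

```bash
python3 - <<'E'
from h import *
T=cam("top");im=T["image"].astype(int);m=(im.max(2)<60).astype(np.uint8)
k,l,s,ce=cv2.connectedComponentsWithStats(m)
i=min(range(1,k),key=lambda i:np.hypot(*(ce[i]-[289,204]))+1e3*(s[i][4]<40));print(s[i],ce[i])
p=np.argwhere(l==i)[:,::-1].astype(np.float32);w,V=np.linalg.eigh(np.cov((p-p.mean(0)).T))
a=V[:,1]*8;q=onz(T,*(p.mean(0)+a),.212)-onz(T,*(p.mean(0)-a),.212);print("bar dir",np.degrees(np.arctan2(q[1],q[0]))%180,w)
for n,u,v,z in(("jar",219.5,207,.088),):print(n,onz(T,u,v,z))
E
```

```text
[283 194   8   9  45] [286.06666667 197.48888889]
bar dir 25.771421553543462 [2.97236549 5.02864461]
jar [0.60920149 0.24314866 0.088     ]
```

```bash
python3 - <<'E'
from h import *
T=cam("top");im=T["image"].astype(int)
for th in(50,60,70):
    m=(im.max(2)<th).astype(np.uint8);b=np.zeros_like(m);b[190:220,279:298]=m[190:220,279:298]
    p=np.argwhere(b)[:,::-1].astype(np.float32);w,V=np.linalg.eigh(np.cov((p-p.mean(0)).T))
    a=V[:,1]*8;q=onz(T,*(p.mean(0)+a),.22)-onz(T,*(p.mean(0)-a),.22);print(len(p),p.mean(0),"bar dir",np.degrees(np.arctan2(q[1],q[0]))%180,w)
E
```

```text
112 [289.0893  206.20535] bar dir 21.15677904540928 [ 3.29333303 58.35877444]
122 [289.19672 206.09016] bar dir 21.381033388484212 [ 3.61819103 58.21062621]
133 [289.09024 206.3985 ] bar dir 21.15163580294805 [ 4.16633165 57.8700092 ]
```

```bash
python3 -c "
from h import *
print(arm.sign_off())"
```

```text
the job is handed in; nothing more can be done
None
```

I swung the clamp upright into its notch, turned the wing nut clockwise until it touched the lid, tightened it about a quarter turn more (roughly 90°, within a few degrees), let go and handed the job in; the final pictures show the clamp upright, but I didn't re-measure the jars and other things.

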